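Stow the squeegee: into the case, lid on, clamp down

ROBOT

A 7-joint arm with a two-finger parallel gripper is mounted at the origin on a cart in front of the work surface, level with it; the furniture and walls round the work are solid. World frame = base frame: x ahead of the robot, y to its left, z up, the work surface at z = 0. Lengths are in m, angles in rad, forces in N, time in s.
With the tool pointing down it reaches from about 0.35 to 0.9 m from the base axis. Payload 8.1 kg.
Tool frame: the origin (TCP) lies at the very end of the fingers, on their centre line; the grasp point (between the pads) lies 19 mm behind it; z points along the fingers, y is the line along which they close (so a half turn about z gives the same grasp; the last joint's range is limited). The gripper opens to 92 mm and grips with 3 to 60 N. Pads are 19 mm wide; open, the fingers measure 130 mm over their backs; the gripper's body (75 mm by 190 mm) begins 47 mm behind the grasp point.
Start: joints at [1.062, 0.434, 0.025, 1.573, -0.012, 1.134, -0.075], TCP at [0.247, -0.574, 0.192] pointing down, gripper open.
Joint ranges: [-2.62, 2.62], [-0.44, 2.09], [-1.27, 1.32], [0.08, 2.57], [-1.32, 4.46], [0.12, 2], [-2.74, 2.74]. Speed limits (rad/s): [2.22, 2.22, 3.01, 3.01, 3.14, 3.14, 3.14].

INTERFACE

Orientations are given as a rotation vector (axis times angle).
In Python, from cell import arm gives the robot as it stands.
- The arm moves only by the tool jog_arm, never from a script. Its argument "rows" is a list of rows, each a list of 3 entries, a list of its own where there are three numbers: the shift along the world's x, y, z in cm, then the turn, a rotation vector about the world's x, y, z in degrees, then the opening, from 0 (shut) to 1 (fully open). A call has 1 to 8 rows; each row is the pose to reach, as a shift and turn from the pose commanded when the call began; what a row does not reach only later rows make up. A row lasts 1/8 s, in which the tool goes at most 62.5 mm and 10.7 degrees, less where a joint would pass 70% of its speed; a pose out of reach is approached as far as the arm can. A call with a gripper value outside its range is refused whole. The fingers move at their own pace and stop on an object; "newtons" is the grip in N (left out, the last holds). Time passes only in rows, so rows that repeat a pose let the fingers close. It gives the time, the measured TCP pose, the force, the opening and the grip force at its end, in the units of the state.
- arm.observe(): the state, without advancing time (a new reading comes with each control period).
- arm.get_image(name): name is "scene" or "top"; returns a dict with "img" (384x512x3 uint8, red, green, blue), "depth" (384x512 float32, m along the optical axis (not along the pixel's ray), 0 where there is no reading), "fx", "fy", "cx", "cy" (pixels), "rvec" (rotation vector, rad) and "tvec" (3), from world to camera coordinates, as OpenCV has them. Camera axes: x right, y down, z forward; pixel columns grow to the right and rows downward; lengths in m; the calibration is good to about 2 mm. A picture is of the moment at which its call begins.
- arm.sign_off(): hands the job in; it is judged then, once.
The state is a dict: "clock": time; "joints": joint angles; "dq": joint speeds; "joint_efforts": joint torques, N m; "position": TCP position; "ee_rot": TCP orientation; "force": force on the tool from outside, world axes, zero at the start; "ft_torque": the same for the moment, N m; "width": opening from 0.0 (shut) to 1.0 (fully open); "gripper_force": force on a finger pad.
Only numpy, scipy, OpenCV 4.12 (cv2) and the standard library are available. Lean on these libraries where they do the work, as an engineer would, in place of code of your own. Each camera call takes 0.05 s, during which the arm holds its last target. There are 200 camera calls.

TASK

Put the felt squeegee away: lay it flat on the floor of the open grey case, then fit the blue lid so that it sits fully down on the rim all round, and finally swing the red-gripped clamp right down onto the lid. Lower the squeegee and the lid gently into place rather than dropping them, and leave the other things on the bench where they are.

Things in the scene. Friction and masses are not known exactly. Their poses are not given: they have to be found in the camera images.
- squeegee: Felt squeegee lying flat, loose: a block 38 mm wide (its x) x 100 mm long (its y) x 22 mm high; wooden back on +x (30 mm wide, 22 mm high), grey felt blade on -x (8 mm wide, 16 mm high). Origin: centre of its underside. About 0.12 kg (may vary 40 %). It can be gripped across its 38 mm width.
- case: Grey open storage case, fixed to the bench: outside 170 mm (its x) x 142 mm (its y), 46 mm high; walls 6 mm, inside 158 x 130 mm, inner floor 5 mm above the bench. Origin: centre of its underside. Its -x side is the front, roughly facing the robot, and carries the clamp in its middle.
- lid: Loose blue lid, 0.16 kg (may vary 30 %). Plate 170 mm (its x) x 142 mm (its y) x 8 mm; beneath it a locating lip 148 x 120 mm, 8 mm deep (lower half 142 x 114 mm) drops inside the case's walls (5 mm play each side). Origin: centre of the underside of the lip, so the plate lies 8 to 16 mm above it. Lid and case axes agree (or are half a turn apart) when it is on; fully on, its origin is 38 mm above the case's origin.
- lid_handle (a point): Centre of the lid's black bar handle, 41 mm straight above the lid's origin. The bar is 68 mm long along the lid's x, 16 mm wide (y), 14 mm high (34 to 48 mm above the lid's origin, 18 mm of air between plate and bar) on two end posts. Held here the lid hangs level, but can tilt in the fingers if jerked.
- clamp (a joint): Angle of the clamp lever in rad: 0 = down flat over the lid's front edge (stop), about 1.65 to 1.92 = open, leaning back to the front, clear of the lid's way (below 1.6 it is in the way); 1.95 is its open stop. It stays where left (friction about 0.06 N m, plus the lever's light weight). Its rubber-footed underside clears the seated lid's plate by under 1 mm at 0.
- clamp_pivot (a point): The clamp's hinge axis, along the case's y, 103 mm in front of the case's origin (case x = -0.103, y = 0) and 60 mm above its underside. Two steel ears stand beside it to 66 mm above the bench, 26 mm over both, 12 mm clear of the seated lid. Axes as the case's.
- clamp_grip (a point): Centre of the clamp's red cylindrical grip: 28 mm long along the case's y, 17 mm in diameter. At joint angle 0 it lies 50 mm behind the pivot (case +x) and 22 mm above it; with a growing angle it swings up and over to the front on a 55 mm radius. It can be pinched by its two ends from above and followed through the arc.
- eraser: Bystander, loose, not to be moved: blue and white eraser, 21x45x13 mm. Origin: centre of its underside.
- binder_clip: Bystander, loose, not to be moved: black binder clip, 32x32x45 mm. Origin: centre of its underside.
- tape_heat: Bystander, loose, not to be moved: small orange roll of tape lying flat, 68 mm across, 12 mm high. Origin: centre of its underside.
- marker_red: Bystander, loose, not to be moved: red marker pen, 18x135x20 mm. Origin: centre of its underside.
- brayer: Bystander, loose, not to be moved: ink roller with red handle, 132x180x38 mm. Origin: centre of its underside.
- timer: Bystander, loose, not to be moved: light grey press timer, 55x100x30 mm. Origin: centre of its underside.
Mind the look-alikes: they are no part of the job. What is shaped like the squeegee but purple is not meant.

How it is judged:
By the outcome, as a careful person would: the job done as asked, in the order asked, and still so for the second after the job is handed in, with the robot touching nothing.
It also fails if it takes over 72 s, if anything falls off the work surface, if the arm or the gripper's body presses on something with over 40 N, if the wrist force passes 120 N, or if a joint passes its speed limit or range.

## Working session

There is one attempt and no reset: what is moved stays moved. The work goes in short steps, Python scripts to look and compute and a tool call to move; the robot and the scene stay as the last step left them, time stands still between calls to the robot, and variables do not carry over. Pictures are saved under pics/ and viewed, at most 13 in all, crops included, and the job is handed in when it is done.

Besides the shell and the picture viewer there is one more tool, called after "Request:" as name(argument=value, ...) on one line, values as JSON. jog_arm: Moves the arm, as the interface text tells. Its arguments: {"type":"object","properties":{"rows":{"type":"array","items":{"type":"array"}},"newtons":{"type":"number"}},"required":["rows"]}

```bash
mkdir -p pics; cat > h.py <<'E'
import numpy as np, cv2
from cell import arm
def grab(n):
    d=arm.get_image(n); R=cv2.Rodrigues(np.array(d["rvec"],float))[0]; t=np.array(d["tvec"],float).ravel()
    z=d["depth"].astype(float); v,u=np.mgrid[:z.shape[0],:z.shape[1]]
    P=np.stack([(u-d["cx"])/d["fx"]*z,(v-d["cy"])/d["fy"]*z,z],-1)
    W=(P-t)@R; W[z==0]=np.nan
    return d["img"],W
def save(img,name): cv2.imwrite("pics/"+name,cv2.cvtColor(img,cv2.COLOR_RGB2BGR))
E
python3 - <<'E'
from h import *
for n in("scene","top"):
    i,W=grab(n); np.savez("/tmp/"+n,i=i,W=W); save(i,n+"0.png")
print(arm.observe())
E
```

```text
{'clock': 0.1, 'joints': array([ 1.06239151,  0.43511786,  0.02495597,  1.57403067, -0.01160638,
        1.13403853, -0.07508256]), 'dq': array([ 0.00058013, -0.00180059,  0.00170375, -0.00181423, -0.00077268,
        0.00130914, -0.00018284]), 'joint_efforts': array([ 4.02922451e-03, -6.69126034e+01,  9.88117084e-01, -3.15146613e+01,
       -6.06151228e-02,  3.74453457e-02,  2.27648121e-05]), 'position': array([ 0.2464688 , -0.5737657 ,  0.19153582]), 'ee_rot': array([-3.07579488e+00, -6.32731603e-01,  6.37731732e-04]), 'force': array([-0.85813313,  0.29601058,  0.65937136]), 'ft_torque': array([-0.03865554,  0.01942475, -0.03131979]), 'gripper_force': 0.0, 'width': 1.0009632992681345}
```

View pics/scene0.png

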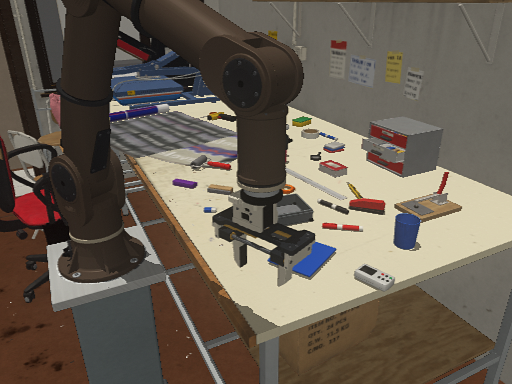

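View pics/top0.png

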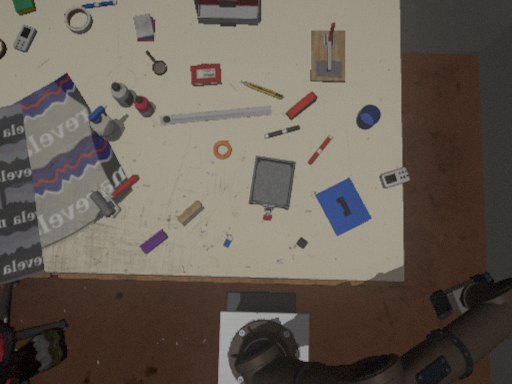

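The top view shows the case at (272,183) with its clamp at (267,213), and the lid at (343,206). There are two squeegee shapes: a tan/grey one at (190,212) and a purple one at (154,241). The tan one fits the wood and felt description and the purple one is the decoy. I'll confirm this in a crop.

```bash
python3 - <<'E'
from h import *
d=np.load("/tmp/top.npz"); i,W=d["i"],d["W"]
save(cv2.resize(i[125:260,130:385],None,fx=3.1,fy=3.1,interpolation=cv2.INTER_CUBIC),"crop.png")
hsv=cv2.cvtColor(i,cv2.COLOR_RGB2HSV)
def rect(m,name):
    p=W[m]; p=p[~np.isnan(p[:,0])]
    r=cv2.minAreaRect((p[:,:2]*1000).astype(np.float32)); print(name,len(p),[np.round(a,1) for a in r], "z",np.round(np.percentile(p[:,2],[5,50,95]),4), "mean",p[:,:2].mean(0).round(4))
def box(u0,u1,v0,v1):
    m=np.zeros(i.shape[:2],bool); m[v0:v1,u0:u1]=1; return m
z=W[...,2]
rect(box(172,210,195,230)&(z>.010),"squeegee")
lid=box(310,378,172,240)&(hsv[...,0]>105)&(hsv[...,0]<130)&(hsv[...,1]>150)
rect(lid,"lid"); rect(box(310,378,172,240)&(z>.006),"lid z"); rect(box(330,356,190,222)&(z>.03),"handle")
rect(box(245,298,150,213)&(z>.035)&(z<.055),"case rim")
rect(box(245,298,150,213)&(z<.055)&(z>.04),"rim4")
rect(box(255,282,203,224)&(z>.055),"clamp")
red=box(255,282,203,224)&((hsv[...,0]<8)|(hsv[...,0]>172))&(hsv[...,1]>130)
rect(red,"red"); 
print(np.round(W[200:222,262:274,2]*1000).astype(int))
for n,(u,v) in dict(case=(272,175),eraser=(228,243),clip=(302,243),tape=(222,149),px=(273,183)).items(): print(n,W[v,u].round(4))
E
```

```text
squeegee 304 [array([494.5, 272.4]), array([109.5, 122. ]), np.float64(8.1)] z [0.0118 0.0202 0.0281] mean [0.4963 0.279 ]
lid 182 [array([ 535.6, -279.1]), array([158.1, 134. ]), np.float64(28.7)] z [0.0087 0.0167 0.0234] mean [ 0.5359 -0.2942]
lid z 2032 [array([ 541.4, -280.6]), array([246.8, 246.4]), np.float64(1.4)] z [0.007  0.0156 0.0271] mean [ 0.5355 -0.2758]
handle 90 [array([ 534.5, -275.1]), array([67. , 17.8]), np.float64(31.0)] z [0.0391 0.0471 0.0532] mean [ 0.5339 -0.2752]
case rim 378 [array([605. , -12.8]), array([145.8, 195.9]), np.float64(82.8)] z [0.0367 0.0448 0.0515] mean [ 0.6084 -0.0127]
rim4 305 [array([611.1, -13.6]), array([145. , 180.7]), np.float64(82.5)] z [0.041  0.046  0.0518] mean [ 0.6107 -0.0113]
clamp 77 [array([494.6,   1.4]), array([25.8, 47.1]), np.float64(83.7)] z [0.063  0.1095 0.1181] mean [0.4918 0.0015]
red 22 [array([479.3,   1.7]), array([21.4,  9.5]), np.float64(85.7)] z [0.1057 0.1122 0.117 ] mean [0.4794 0.0018]
[[                   7                    7                    8
                     8                    4                
[... 5131 characters left out ...]
       0                   -4
                   100                  111                  109
                   111                  108                  114
                     3                   -5                    5]
 [                  -3                    6                   -3
                     4                   -4                   -1
                    -1                   -8                    1
                     5                    2                    0]]
case [ 0.6482 -0.0162 -0.002 ]
eraser [0.3925 0.138  0.0114]
clip [ 0.3995 -0.129   0.0147]
tape [ 0.7423  0.1728 -0.0032]
px [ 0.6176 -0.0204  0.0023]<stdin>:19: RuntimeWarning: invalid value encountered in cast
```

View pics/crop.png

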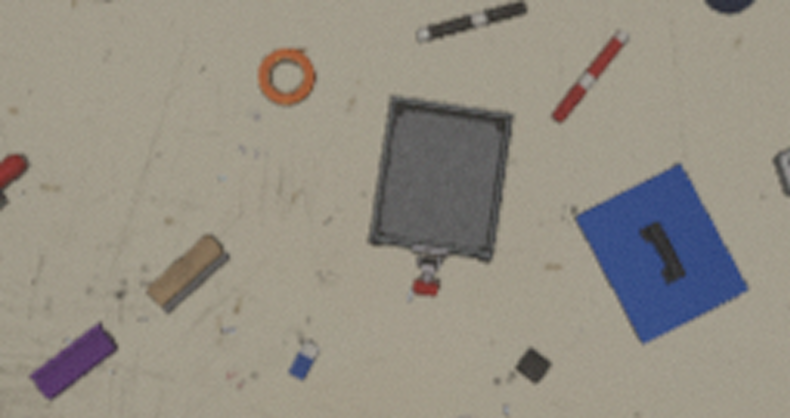

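The crop shows the tan squeegee at crop (188,272) with its grey felt on the lower right, so this is the one meant. The purple one at (75,362) is the decoy. The clamp is open towards the front at (427,285). Next I'll measure exact poses with plane-projected contours.

```bash
cat >> h.py <<'E'
def ray(d,uv,z):
    R=cv2.Rodrigues(np.array(d["rvec"],float))[0]; t=np.array(d["tvec"],float).ravel(); C=-R.T@t
    uv=np.asarray(uv,float); r=np.c_[(uv[:,0]-d["cx"])/d["fx"],(uv[:,1]-d["cy"])/d["fy"],np.ones(len(uv))]@R
    return (C+r*((z-C[2])/r[:,2])[:,None])[:,:2]
def yaw(o):
    y=cv2.Rodrigues(np.array(o["ee_rot"]))[0][:,1]; return np.degrees(np.arctan2(y[1],y[0]))
E
python3 - <<'E'
from h import *
from scipy.optimize import minimize
d=arm.get_image("top"); i=d["img"]
R=cv2.Rodrigues(np.array(d["rvec"],float))[0]; print("cam",(-R.T@np.array(d["tvec"]).ravel()).round(3))
hsv=cv2.cvtColor(i,cv2.COLOR_RGB2HSV).astype(int); H,S,V=[hsv[...,k] for k in range(3)]
def rect(m,u0,u1,v0,v1,z,name):
    mm=np.zeros(m.shape,np.uint8); mm[v0:v1,u0:u1]=m[v0:v1,u0:u1]
    n,l,st,_=cv2.connectedComponentsWithStats(mm); k=1+np.argmax(st[1:,4])
    b=cv2.GaussianBlur(cv2.resize((l==k)*255.,None,fx=1,fy=1),(3,3),0)
    uv=np.argwhere(l==k)[:,::-1]
    P=(ray(d,uv,z)*1000).astype(np.float32); r=cv2.minAreaRect(P)
    print(name,len(uv),[np.round(a,1) for a in r],"mean",P.mean(0).round(1)); return l==k
bg=np.median(i[225:240,250:290].reshape(-1,3),0); D=np.abs(i.astype(int)-bg).sum(2)
print(bg)
m1=rect(D>75,245,300,150,212,.046,"case")
m2=rect((S>150)&(H>100)&(H<130)|((V<90)),310,378,172,240,.016,"lid")
m3=rect(V<75,325,360,188,224,.048,"handle")
m4=rect((D>45),172,210,195,230,.022,"squeegee")
wood=rect((D>45)&(S>70),172,210,195,230,.022,"wood")
o=i.copy()
for m in(m1,m2,m4): 
    c,_=cv2.findContours(m.astype(np.uint8),0,1); cv2.drawContours(o,c,-1,(0,255,0),1)
c,_=cv2.findContours(m3.astype(np.uint8),0,1); cv2.drawContours(o,c,-1,(255,0,0),1)
save(cv2.resize(o[140:250,165:385],None,fx=3.5,fy=3.5,interpolation=cv2.INTER_NEAREST),"m.png")
print(S[205:222,180:202]); 
o=arm.observe(); print(yaw(o),o["position"])
E
```

```text
cam [0.336 0.043 1.787]
[163. 156. 139.]
case 2046 [array([605.5, -13.2]), array([147.3, 197.4]), np.float64(82.9)] mean [611.5 -14.2]
lid 116 [array([ 536. , -277.8]), array([72.5, 27.5]), np.float64(23.8)] mean [ 537.8 -278.8]
handle 105 [array([ 534.7, -272.2]), array([66.8, 22.6]), np.float64(28.0)] mean [ 535.4 -273.3]
squeegee 350 [array([500.2, 279.3]), array([ 49.6, 107.5]), np.float64(42.6)] mean [498.  278.2]
wood 193 [array([501.2, 281.5]), array([26.2, 95.4]), np.float64(43.7)] mean [501.5 281.3]
[[36 37 37 35 36 36 35 36 35 38 38 59 84 83 83 82 79 82 81 86 87 72]
 [41 37 37 36 37 34 37 38 37 41 61 84 84 80 88 84 85 80 81 82 80 71]
 [36 37 37 38 35 36 35 37 38 61 83 87 85 83 84 86 86 84 84 84 76 39]
 [37 33 36 39 37 38 40 45 69 76 77 82 82 84 83 82 86 81 80 69 37 19]
 [37 34 36 35 35 37 54 73 78 78 77 82 86 82 81 84 82 81 64 25 19 17]
 [37 38 37 35 37 58 73 81 80 76 78 83 78 81 82 83 78 48 22 16 17 31]
 [35 37 38 38 58 78 86 87 80 82 81 83 82 81 84 76 53 19 19  9 32 41]
 [34 38 41 56 79 79 79 85 82 79 80 81 83 86 79 38 19 16 15 38 38 38]
 [34 42 56 78 85 81 77 84 82 78 79 84 84 76 38 21  8 29 33 37 36 35]
 [39 63 76 80 84 82 82 79 83 79 82 88 68 39 24 16 28 34 38 38 35 35]
 [63 79 80 80 84 82 81 82 83 84 84 75 41 19 20 22 38 40 37 36 38 41]
 [78 82 88 82 80 79 87 84 86 80 69 42 16  0 27 36 38 38 37 36 37 40]
 [88 79 82 83 84 83 82 82 82 63 28 17 17 25 35 36 38 35 37 38 38 38]
 [83 84 79 81 84 83 85 84 63 36 11  9 26 36 38 36 38 38 35 35 37 35]
 [86 86 85 81 83 81 79 54 28 13 16 31 32 37 36 36 33 35 35 35 35 35]
 [81 79 84 84 82 81 44 11  8 14 34 38 37 36 36 40 34 38 38 36 37 38]
 [78 83 81 86 80 46 19 14 16 38 34 37 35 36 36 36 36 36 34 36 38 36]]
-66.7548184299402 [ 0.24648536 -0.5738849   0.1916376 ]
```

View pics/m.png

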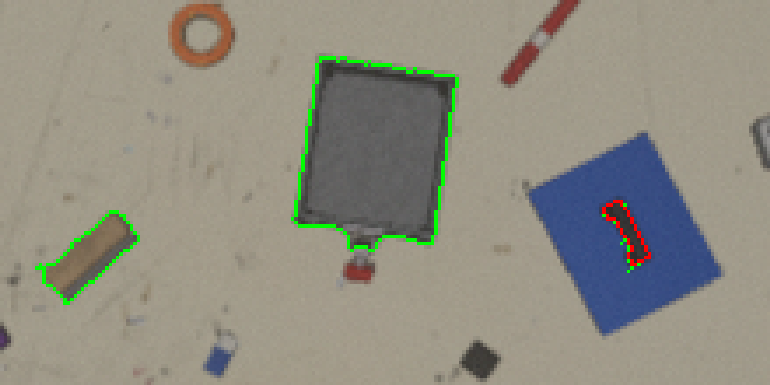

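The contours fit: the case outline includes the clamp bracket, which has to go, and the lid mask caught only the handle. I'll refine both.

```bash
python3 - <<'E'
from h import *
d=arm.get_image("top"); i=d["img"]; hsv=cv2.cvtColor(i,cv2.COLOR_RGB2HSV).astype(int); S=hsv[...,1];H=hsv[...,0]
bg=np.array([163,156,139]); D=np.abs(i.astype(int)-bg).sum(2)
def rect(m,u0,u1,v0,v1,z,name,k=0):
    mm=np.zeros(m.shape,np.uint8); mm[v0:v1,u0:u1]=m[v0:v1,u0:u1]
    if k: mm=cv2.morphologyEx(mm,cv2.MORPH_OPEN,cv2.getStructuringElement(cv2.MORPH_ELLIPSE,(k,k)))
    uv=np.argwhere(mm)[:,::-1]; P=(ray(d,uv,z)*1000).astype(np.float32); print(name,len(P),[np.round(a,1) for a in cv2.minAreaRect(P)],P.mean(0).round(1))
rect(D>75,245,300,150,212,.046,"case",19)
inner=(D>75)
rect(D>100,310,378,172,240,.016,"lid",15)
red=((H<8)|(H>172))&(S>110)
rect(red,258,278,204,224,.108,"grip")
E
```

```text
case 1924 [array([612. , -14.2]), array([147.4, 184.7]), np.float64(82.6)] [613.7 -14.3]
lid 1756 [array([ 535.8, -275.8]), array([168.4, 142.3]), np.float64(28.1)] [ 535.6 -275.9]
grip 24 [array([480.3,   1.5]), array([10.3, 20.7]), np.float64(1.5)] [479.8   1.6]
```

```bash
python3 - <<'E'
from h import *
fr=[grab("top") for _ in range(10)]; Z=np.nanmedian([f[1][...,2] for f in fr],0); d=arm.get_image("top")
np.save("/tmp/Z.npy",Z)
def R(mm,z,name):
    uv=np.argwhere(mm)[:,::-1]; P=(ray(d,uv,z)*1000).astype(np.float32); r=cv2.minAreaRect(P);print(name,len(P),[np.round(a,1) for a in r],P.mean(0).round(1))
w=np.zeros(Z.shape,bool); w[150:208,245:300]=1
rim=w&(Z>.034)&(Z<.055); R(rim,.046,"rim")
k=np.ones((3,3),np.uint8)
n,l,st,c=cv2.connectedComponentsWithStats((w&~rim).astype(np.uint8)); j=l[183,272]
R(l==j,.046,"hole"); R(cv2.dilate(rim.astype(np.uint8),k)*0+rim,.046,"r")
for r in Z[150:210:1,246:300]: print("".join('#' if .034<x<.055 else ('^' if x>.055 else ('-' if x>.02 else '.')) for x in r))
w[:]=0; w[172:240,310:378]=1; R(w&(Z>.009),.016,"lid"); R(w&(Z>.036),.048,"handle")
w[:]=0; w[195:230,172:210]=1; R(w&(Z>.010),.022,"sq")
w[:]=0; w[204:224,258:278]=1; R(w&(Z>.1),.112,"lev"); 
E
```

```text
rim 395 [array([611. , -13.5]), array([145. , 179.8]), np.float64(82.9)] [610.7 -13. ]
hole 1529 [array([614.4, -13.8]), array([128.9, 155.9]), np.float64(82.9)] [613.7 -13.9]
r 395 [array([611. , -13.5]), array([145. , 179.8]), np.float64(82.9)] [610.7 -13. ]
......................................................
......................................................
......................................................
......................................................
......................................................
......................................................
..........##..........................................
..........########....................................
..........###############.............................
.........###----################......................
.........##-....------################................
.........##..............---#-###############.........
.........##...................------#############.....
.........##..........................-----#######.....
.........##.................................---##.....
........###...
[... 2110 characters left out ...]
.......###..........
...........#################.............##...........
.................##################......##...........
................-#-########################...........
...................#..---####..############...........
..................^^^^^..#.-..........#####...........
..................^^^^^^^^............................
lid 1814 [array([ 534.9, -275.2]), array([169.6, 141.9]), np.float64(28.4)] [ 534.4 -275.3]
handle 89 [array([ 534.3, -274.8]), array([66.8, 16.7]), np.float64(28.9)] [ 534.1 -274.9]
sq 292 [array([496.1, 279.7]), array([39.3, 99.3]), np.float64(44.1)] [496.5 279.7]
lev 60 [array([488.5,   3.5]), array([34.5, 24. ]), np.float64(1.3)] [485.6   2. ]
```

Request:
jog_arm(rows=[[[25.1,85.3,0],[0,0,110.8],0.8],[[25.1,85.3,0],[0,0,110.8],0.8],[[25.1,85.3,0],[0,0,110.8],0.8],[[25.1,85.3,0],[0,0,110.8],0.8],[[25.1,85.3,0],[0,0,110.8],0.8],[[25.1,85.3,0],[0,0,110.8],0.8],[[25.1,85.3,0],[0,0,110.8],0.8],[[25.1,85.3,0],[0,0,110.8],0.8]], newtons=20)

```text
clock: 1.75
position: [0.3883, -0.0928, 0.1927]
ee_rot: [1.812, 2.565, 0.0]
force: [1.7, -0.2, 0.3]
width: 0.797
gripper_force: 0.0
```

```bash
cat > s.py <<'E'
from h import *
import sys
o=arm.observe(); t=list(map(float,sys.argv[1:])); p=np.array(o["position"])
print("t",round(o["clock"],2),"p",p.round(4),"yaw",yaw(o).round(2),"F",np.round(o["force"],1),"w",round(o["width"],3),"g",round(float(o["gripper_force"]),1),"j",np.round(o["joints"],2),"zax",cv2.Rodrigues(np.array(o["ee_rot"]))[0][:,2].round(3))
if t:
    print("shift cm",((np.array(t[:3])-p)*100).round(2),"turn",(((t[3]-yaw(o)+180)%360)-180).round(2))
E
python3 s.py 0.4975 0.279 0.12 44
```

```text
t 1.75 p [ 0.3883 -0.0928  0.1927] yaw 19.52 F [ 1.7 -0.2  0.3] w 0.797 g 0.0 j [ 0.6   0.1  -0.53  2.04  0.06  1.01  0.38] zax [ 0.001 -0.001 -1.   ]
shift cm [10.92 37.18 -7.27] turn 24.48
```

Request:
jog_arm(rows=[[[10.9,37.2,0],[0,0,24.5],0.8],[[10.9,37.2,0],[0,0,24.5],0.8],[[10.9,37.2,0],[0,0,24.5],0.8],[[10.9,37.2,0],[0,0,24.5],0.8],[[10.9,37.2,0],[0,0,24.5],0.8],[[10.9,37.2,0],[0,0,24.5],0.8],[[10.9,37.2,-9],[0,0,24.5],0.8],[[10.9,37.2,-12],[0,0,24.5],0.8]])

```text
clock: 2.75
position: [0.4972, 0.279, 0.0709]
ee_rot: [1.233, 2.889, 0.002]
force: [0.8, -0.9, -0.9]
width: 0.798
gripper_force: 0.0
```

```bash
python3 s.py 0.4975 0.279 0.003 44
```

```text
t 2.75 p [0.4972 0.279  0.0709] yaw 43.76 F [ 0.8 -0.9 -0.9] w 0.798 g 0.0 j [-0.14  0.57 -0.66  1.81  0.43  0.91 -0.23] zax [ 0.001  0.001 -1.   ]
shift cm [ 0.03  0.   -6.79] turn 0.24
```

Request:
jog_arm(rows=[[[0,0,-4],[0,0,0],0.8],[[0,0,-6],[0,0,0],0.8],[[0,0,-6.8],[0,0,0],0.8],[[0,0,-6.8],[0,0,0],0.3],[[0,0,-6.8],[0,0,0],0.3],[[0,0,-6.8],[0,0,0],0.3],[[0,0,-6.8],[0,0,0],0.3],[[0,0,-6.8],[0,0,0],0.3]])

```text
clock: 3.75
position: [0.497, 0.2774, 0.0045]
ee_rot: [1.235, 2.888, 0.0]
force: [-0.2, -0.6, 0.5]
width: 0.321
gripper_force: 0.0
```

```bash
python3 s.py 0.615 -0.014 0.15 82.9
```

```text
t 3.75 p [0.497  0.2774 0.0045] yaw 43.68 F [-0.2 -0.6  0.5] w 0.321 g 0.0 j [-0.18  0.65 -0.61  1.86  0.51  0.79 -0.3 ] zax [ 0.  0. -1.]
shift cm [ 11.8  -29.14  14.55] turn 39.22
```

Request:
jog_arm(rows=[[[0,0,0],[0,0,0],0.1],[[0,0,0],[0,0,0],0.1],[[0,0,0],[0,0,0],0.1]], newtons=12)

```text
clock: 4.12
position: [0.4968, 0.2774, 0.0042]
ee_rot: [-1.235, -2.888, 0.0]
force: [0.3, -0.1, 0.7]
width: 0.104
gripper_force: 0.0
```

```bash
python3 - <<'E'
from h import *
i,W=grab("top"); save(cv2.resize(i[180:250,140:250],None,fx=6,fy=6,interpolation=cv2.INTER_CUBIC),"g.png")
print(arm.observe()["width"],arm.observe()["gripper_force"])
E
```

```text
0.1012525339178898 0.0
```

View pics/g.png

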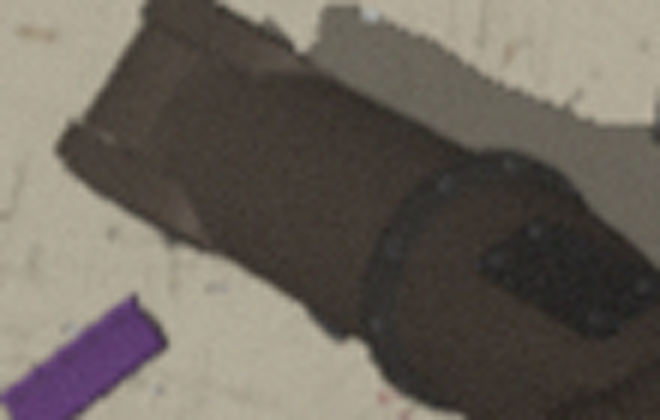

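The picture shows only the forearm hiding the work (purple decoy at lower left), and the fingers closed on nothing. I'll lift clear and look again.

Request:
jog_arm(rows=[[[0,0,3],[0,0,0],0.1],[[0,0,9],[0,0,0],0.8],[[5,-8,15],[0,0,0],0.8],[[6,-14,16],[0,0,0],0.8],[[6,-20,16],[0,0,0],0.8],[[6,-24,16],[0,0,0],0.8],[[6,-24,16],[0,0,0],0.8]])

```text
clock: 5.05
position: [0.5572, 0.0318, 0.1642]
ee_rot: [1.245, 2.884, -0.003]
force: [-0.1, -0.0, 0.1]
width: 0.706
gripper_force: 0.0
```

```bash
python3 - <<'E'
from h import *
i,W=grab("top"); j,_=grab("scene")
a=cv2.resize(i[150:260,130:260],None,fx=4,fy=4,interpolation=cv2.INTER_CUBIC)
b=cv2.resize(j[150:260,150:230],None,fx=3,fy=4,interpolation=cv2.INTER_CUBIC)
save(np.hstack([a,b]),"g2.png")
E
python3 s.py
```

```text
t 5.15 p [0.557  0.0351 0.1642] yaw 43.47 F [ 1.   0.6 -0.2] w 0.773 g 0.0 j [ 0.34  0.45 -0.7   1.73  0.32  1.08  0.3 ] zax [-0.    -0.001 -1.   ]
```

View pics/g2.png

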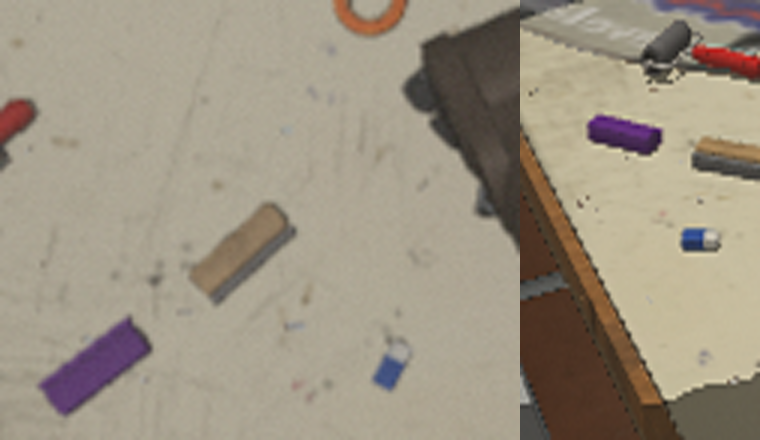

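The squeegee still lies at about pixel (190.7,213), with the purple one and the eraser untouched. I'll re-measure it and check the calibration against the arm's own position.

```bash
python3 - <<'E'
from h import *
d=arm.get_image("top"); i=d["img"].astype(int); print(d["fx"],d["fy"],d["cx"],d["cy"],np.round(d["rvec"],3),np.round(d["tvec"],3))
Z=np.median([grab("top")[1][...,2] for _ in range(5)],0)
w=np.zeros(Z.shape,bool); w[195:230,172:210]=1
uv=np.argwhere(w&(Z>.010))[:,::-1]; P=(ray(d,uv,.022)*1000).astype(np.float32); print(cv2.minAreaRect(P),np.median(Z[w&(Z>.01)]))
for n,c in dict(home=[.2465,-.5739,.1916],homeflange=[.2465,-.5739,.35],now=arm.observe()["position"]).items():
    print(n,cv2.projectPoints(np.array([c]),np.array(d["rvec"],float),np.array(d["tvec"],float),np.array([[d["fx"],0,d["cx"]],[0,d["fy"],d["cy"]],[0,0,1]]),None)[0].ravel())
s=arm.get_image("scene");print(cv2.projectPoints(np.array([arm.observe()["position"],[.497,.279,.022]]),np.array(s["rvec"],float),np.array(s["tvec"],float),np.array([[s["fx"],0,s["cx"]],[0,s["fy"],s["cy"]],[0,0,1]]),None)[0].reshape(-1,2))
save(cv2.resize(s["img"][120:270,160:360],None,fx=4,fy=4,interpolation=cv2.INTER_CUBIC),"sc2.png")
E
python3 s.py
```

```text
488.87873005795 488.87873005795 251.78811567010942 193.03594669573104 [ 2.177 -2.12   0.139] [0.042 0.574 1.725]
((496.1459045410156, 279.6878356933594), (39.27516555786133, 99.26518249511719), 44.08259201049805) 0.02097531662038226
home [445.96440936 292.86874186]
homeflange [467.38874885 296.58471352]
now [256.60127849 193.03514184]
[[259.44287717 170.2771419 ]
 [219.14663753 186.05658891]]
t 5.5 p [0.5566 0.0392 0.1642] yaw 43.84 F [-0.5  0.   0.3] w 0.802 g 0.0 j [ 0.34  0.45 -0.7   1.73  0.32  1.08  0.3 ] zax [-0.     0.001 -1.   ]
```

View pics/sc2.png

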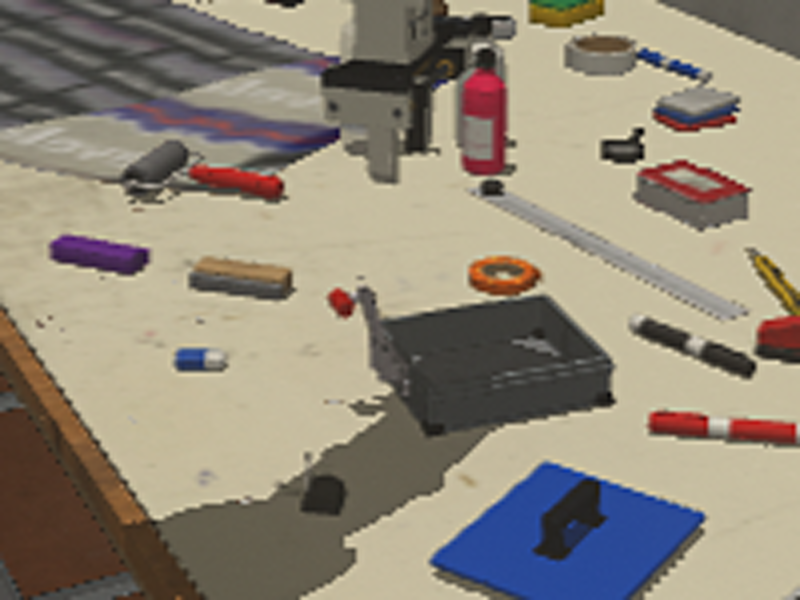

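Crop contents: squeegee at (242,278), unmoved; clamp grip at (340,300), open; gripper tips at about (385,180) and (420,150). The tips look higher than the reported TCP projects. I'll measure them by depth.

```bash
python3 - <<'E'
from h import *
W=np.nanmedian([grab("scene")[1] for _ in range(6)],0); i=grab("scene")[0]
o=arm.observe(); print(o["position"])
m=np.zeros(W.shape[:2],bool); m[125:175,235:285]=1
p=W-np.array(o["position"]); m&=(np.abs(p[...,0])<.12)&(np.abs(p[...,1])<.12)&(W[...,2]>.08)
Ry=np.radians(43.8); c=np.stack([p[...,0]*np.cos(Ry)+p[...,1]*np.sin(Ry),-p[...,0]*np.sin(Ry)+p[...,1]*np.cos(Ry),W[...,2]],-1)
for v in range(140,170): 
    q=[(u,*(c[v,u]*1000).round().astype(int)) for u in range(235,285) if m[v,u]]
    if q and v%2==0: print(v,q[::3])
# calibration check on table and known things
print("table z",np.nanmedian(W[200:205,205:215,2]), "sq",W[186:190,210:230].reshape(-1,3).mean(0))
E
```

```text
[0.55685266 0.03753252 0.16425387]
140 [(240, np.int64(-95), np.int64(33), np.int64(300)), (243, np.int64(-95), np.int64(22), np.int64(301)), (246, np.int64(-95), np.int64(12), np.int64(302)), (249, np.int64(-92), np.int64(3), np.int64(302)), (252, np.int64(-93), np.int64(-7), np.int64(303)), (255, np.int64(-95), np.int64(-18), np.int64(305)), (258, np.int64(-91), np.int64(-27), np.int64(305)), (261, np.int64(-88), np.int64(-35), np.int64(305)), (264, np.int64(38), np.int64(-3), np.int64(263)), (267, np.int64(-8), np.int64(-29), np.int64(280))]
142 [(240, np.int64(-92), np.int64(34), np.int64(292)), (243, np.int64(-93), np.int64(23), np.int64(294)), (246, np.int64(-91), np.int64(14), np.int64(294)), (249, np.int64(-93), np.int64(3), np.int64(296)), (252, np.int64(-93), np.int64(-7), np.int64(297)), (255, np.int64(-93), np.int64(-17), np.int64(298)), (258, np.int64(-94), np.int64(-27), np.int64(299)), (261, np.int64(-90), np.int64(-36), np.int64(299)), (264, np.int64(-53), np.int64(-34), np.int64(287)), (267, np.int64(45), np.int64(-12), np.int64(254))]
144 [(241, np.int64(-86), np.in
[... 2761 characters left out ...]
), (258, np.int64(-50), np.int64(-12), np.int64(229)), (266, np.int64(40), np.int64(-10), np.int64(197))]
160 [(252, np.int64(-53), np.int64(8), np.int64(221)), (255, np.int64(-55), np.int64(-3), np.int64(223)), (258, np.int64(-49), np.int64(-11), np.int64(221))]
162 [(252, np.int64(-56), np.int64(8), np.int64(214)), (255, np.int64(-52), np.int64(-2), np.int64(214)), (258, np.int64(-48), np.int64(-11), np.int64(214))]
164 [(253, np.int64(-48), np.int64(7), np.int64(205)), (256, np.int64(-51), np.int64(-5), np.int64(207)), (259, np.int64(-38), np.int64(-11), np.int64(203))]
table z -0.0015714504278181965 sq [0.49621832 0.27386701 0.01787839]<stdin>:2: RuntimeWarning: All-NaN slice encountered
```

The fingertips are really about 35 mm higher than the reported TCP, while the lateral position agrees. I'll pin the offset down.

```bash
python3 - <<'E'
from h import *
W=np.nanmedian([grab("scene")[1] for _ in range(6)],0); o=arm.observe(); P=np.array(o["position"])
for u in (253,255,257,262,264,265):
    print(u,[(v,*(W[v,u]*1000).round().astype(int).tolist()) for v in range(155,170)][::1])
print(P)
E
```

```text
253 [(155, 514, 1, 240), (156, 515, 3, 236), (157, 514, 2, 232), (158, 514, 1, 229), (159, 516, 6, 224), (160, 515, 4, 221), (161, 515, 4, 217), (162, 515, 4, 214), (163, 515, 4, 211), (164, 518, 10, 204), (165, 520, 15, 199), (166, 741, 467, -1), (167, 736, 456, -1), (168, 730, 445, -2), (169, 726, 437, -3)]
255 [(155, 519, -4, 241), (156, 519, -4, 237), (157, 519, -3, 233), (158, 519, -4, 230), (159, 519, -3, 226), (160, 520, -1, 222), (161, 519, -2, 219), (162, 520, 0, 214), (163, 519, -3, 212), (164, 521, 2, 206), (165, 525, 9, 200), (166, 750, 463, -1), (167, 745, 454, -2), (168, 737, 437, 0), (169, 734, 432, -2)]
257 [(155, 523, -9, 241), (156, 524, -8, 237), (157, 524, -8, 234), (158, 524, -9, 231), (159, 524, -8, 227), (160, 524, -8, 224), (161, 524, -7, 220), (162, 525, -6, 216), (163, 525, -5, 212), (164, 527, -1, 206), (165, 529, 2, 202), (166, 759, 461, -3), (167, 753, 449, -2), (168, 747, 438, -2), (169, 742, 427, -2)]
262 [(155, 581, 67, 207), (156, 580, 65, 204), (157, 581, 66, 200), (158, 826, 539, 0), (159, 823, 534, -3), (160, 817, 522, -3), (161, 810, 509, -3), (16
[... 188 characters left out ...]
), (156, 585, 59, 205), (157, 587, 63, 200), (158, 585, 59, 198), (159, 830, 526, -2), (160, 824, 515, -2), (161, 817, 502, -2), (162, 811, 490, -1), (163, 806, 481, -3), (164, 799, 467, -2), (165, 791, 452, 0), (166, 787, 445, -2), (167, 781, 432, -1), (168, 775, 421, -1), (169, 768, 407, 0)]
265 [(155, 589, 58, 209), (156, 588, 57, 206), (157, 589, 60, 201), (158, 589, 58, 198), (159, 836, 528, -3), (160, 826, 509, 0), (161, 820, 498, -1), (162, 817, 491, -3), (163, 811, 479, -3), (164, 802, 464, -1), (165, 797, 453, -2), (166, 791, 442, -2), (167, 784, 429, -1), (168, 779, 419, -2), (169, 773, 408, -1)]
[0.55683225 0.03734998 0.16425085]<stdin>:2: RuntimeWarning: All-NaN slice encountered
```

The tips sit about 35 mm above the reported TCP (true tip z ≈ reported z + 0.035), with x and y correct. I'll use that from now on and check it by force and width.

```bash
python3 s.py 0.497 0.279 0.04 44
```

```text
t 6.15 p [0.5568 0.0373 0.1643] yaw 43.68 F [ 0.  -0.4  0.6] w 0.802 g 0.0 j [ 0.34  0.45 -0.7   1.73  0.32  1.08  0.3 ] zax [ 0.  0. -1.]
shift cm [ -5.98  24.17 -12.43] turn 0.32
```

Request:
jog_arm(rows=[[[-1.5,6,0],[0,0,0.3],0.8],[[-3,12,-2],[0,0,0.3],0.8],[[-4.5,18,-6],[0,0,0.3],0.8],[[-6,24.2,-10],[0,0,0.3],0.8],[[-6,24.2,-14],[0,0,0.3],0.8],[[-6,24.2,-17],[0,0,0.3],0.8],[[-6,24.2,-18.3],[0,0,0.3],0.8],[[-6,24.2,-18.9],[0,0,0.3],0.8]])

```text
clock: 7.15
position: [0.4972, 0.2792, -0.0248]
ee_rot: [1.229, 2.891, 0.0]
force: [0.9, -0.0, -0.4]
width: 0.801
gripper_force: 0.0
```

```bash
python3 s.py 0.497 0.279 -0.031 44
```

```text
t 7.15 p [ 0.4972  0.2792 -0.0248] yaw 43.95 F [ 0.9 -0.  -0.4] w 0.801 g 0.0 j [-0.2   0.69 -0.59  1.88  0.55  0.74 -0.33] zax [ 0. -0. -1.]
shift cm [-0.02 -0.02 -0.62] turn 0.05
```

Request:
jog_arm(rows=[[[0,0,-0.3],[0,0,0],0.8],[[0,0,-0.5],[0,0,0],0.6],[[0,0,-0.5],[0,0,0],0.4],[[0,0,-0.5],[0,0,0],0.2],[[0,0,-0.5],[0,0,0],0.2],[[0,0,-0.5],[0,0,0],0.2]], newtons=15)

```text
clock: 7.9
position: [0.497, 0.2794, -0.0295]
ee_rot: [1.228, 2.891, 0.0]
force: [0.4, -1.2, 2.1]
width: 0.416
gripper_force: 15.0
```

```bash
python3 s.py 0.615 -0.014 0.12 82.9
```

```text
t 7.9 p [ 0.497   0.2794 -0.0295] yaw 43.99 F [ 0.4 -1.2  2.1] w 0.416 g 15.0 j [-0.2   0.7  -0.58  1.88  0.56  0.73 -0.34] zax [ 0.  0. -1.]
shift cm [ 11.8  -29.34  14.95] turn 38.91
```

Request:
jog_arm(rows=[[[0,0,2],[0,0,0],0.2],[[0,0,6],[0,0,0],0.2],[[2,-5,11],[0,0,8],0.2],[[4.5,-11,13],[0,0,17],0.2],[[7,-17,13],[0,0,26],0.2],[[9.5,-23,13],[0,0,34],0.2],[[11.8,-29.3,13],[0,0,38.9],0.2],[[11.8,-29.3,13],[0,0,38.9],0.2]])

```text
clock: 8.9
position: [0.6158, -0.0193, 0.1009]
ee_rot: [0.202, 3.135, -0.003]
force: [-0.5, 1.6, -0.5]
width: 0.412
gripper_force: 15.0
```

```bash
python3 s.py 0.615 -0.014 -0.0245 82.9
```

```text
t 8.9 p [ 0.6158 -0.0193  0.1009] yaw 82.61 F [-0.5  1.6 -0.5] w 0.412 g 15.0 j [ 0.48  0.65 -0.84  1.65  0.54  1.08  0.93] zax [ 0.    -0.002 -1.   ]
shift cm [ -0.08   0.53 -12.54] turn 0.29
```

Request:
jog_arm(rows=[[[0,0,0],[0,0,0],0.2],[[0,0,-4],[0,0,0],0.2],[[0,0,-8],[0,0,0],0.2],[[0,0,-10.5],[0,0,0],0.2],[[0,0,-11.7],[0,0,0],0.2],[[0,0,-12.1],[0,0,0],0.2],[[0,0,-12.1],[0,0,0],0.2]])

```text
clock: 9.78
position: [0.6153, -0.013, -0.0198]
ee_rot: [0.194, 3.134, 0.001]
force: [-1.1, -0.6, -0.6]
width: 0.412
gripper_force: 15.0
```

```bash
python3 s.py 0.615 -0.014 -0.0245 82.9
```

```text
t 9.78 p [ 0.6153 -0.013  -0.0198] yaw 82.91 F [-1.1 -0.6 -0.6] w 0.412 g 15.0 j [ 0.42  0.79 -0.74  1.75  0.67  0.88  0.82] zax [ 0.001  0.    -1.   ]
shift cm [-0.03 -0.1  -0.47] turn -0.01
```

Request:
jog_arm(rows=[[[0,0,-0.15],[0,0,0],0.2],[[0,0,-0.3],[0,0,0],0.2],[[0,0,-0.45],[0,0,0],0.2],[[0,0,-0.5],[0,0,0],0.2],[[0,0,-0.5],[0,0,0],0.2]])

```text
clock: 10.4
position: [0.6151, -0.0137, -0.0245]
ee_rot: [0.195, 3.135, -0.001]
force: [-4.3, -1.4, 11.4]
width: 0.412
gripper_force: 15.0
```

```bash
python3 s.py
```

```text
t 10.4 p [ 0.6151 -0.0137 -0.0245] yaw 82.88 F [-4.3 -1.4 11.4] w 0.412 g 15.0 j [ 0.41  0.79 -0.74  1.75  0.68  0.87  0.81] zax [ 0.001 -0.001 -1.   ]
```

Floor contact is felt at about 11 N. I'll release and rise.

Request:
jog_arm(rows=[[[0,0,0.05],[0,0,0],0.6],[[0,0,0.05],[0,0,0],0.6],[[0,0,0.05],[0,0,0],0.6],[[0,0,3],[0,0,0],0.6],[[0,0,8],[0,0,0],0.6],[[0,0,14],[0,0,0],0.6],[[0,-5,15],[0,0,-10],0.6],[[0,-10,15],[0,0,-20],0.6]])

```text
clock: 11.4
position: [0.6158, -0.1142, 0.126]
ee_rot: [0.742, 3.05, 0.001]
force: [0.3, -0.4, 0.2]
width: 0.597
gripper_force: 0.0
```

```bash
python3 s.py 0.5346 -0.2751 0.06 -61.4
```

```text
t 11.4 p [ 0.6158 -0.1142  0.126 ] yaw 62.65 F [ 0.3 -0.4  0.2] w 0.597 g 0.0 j [ 0.59  0.61 -0.76  1.61  0.46  1.11  0.8 ] zax [ 0.003 -0.    -1.   ]
shift cm [ -8.12 -16.09  -6.6 ] turn -124.05
```

Request:
jog_arm(rows=[[[-2,-4,0],[0,0,-10.5],0.5],[[-4,-8,0],[0,0,-21],0.5],[[-6,-12,0],[0,0,-31.5],0.5],[[-8.1,-16.1,0],[0,0,-42],0.5],[[-8.1,-16.1,0],[0,0,-52.5],0.5],[[-8.1,-16.1,0],[0,0,-63],0.5],[[-8.1,-16.1,0],[0,0,-73.5],0.5],[[-8.1,-16.1,0],[0,0,-84],0.5]])

```text
clock: 12.4
position: [0.5338, -0.2745, 0.1241]
ee_rot: [-2.596, -1.769, -0.0]
force: [0.3, 0.2, -0.2]
width: 0.498
gripper_force: 0.0
```

Request:
jog_arm(rows=[[[0,0,0],[0,0,-10.5],0.5],[[0,0,0],[0,0,-21],0.5],[[0,0,0],[0,0,-31.5],0.5],[[0,0,0],[0,0,-40],0.5],[[0,0,-4],[0,0,-40],0.5],[[0,0,-6],[0,0,-40],0.5],[[0,0,-6],[0,0,-40],0.5]])

```text
clock: 13.28
position: [0.5326, -0.2739, 0.0627]
ee_rot: [-3.04, -0.784, 0.004]
force: [-0.8, 0.2, -0.4]
width: 0.5
gripper_force: 0.0
```

```bash
python3 s.py 0.5346 -0.2751 -0.013 -61.4; python3 - <<'E'
from h import *
d=arm.get_image("scene"); save(d["img"],"sc3.png")
E
```

```text
t 13.28 p [ 0.5326 -0.2739  0.0627] yaw -61.09 F [-0.8  0.2 -0.4] w 0.5 g 0.0 j [ 0.55  0.54 -0.23  1.76  0.16  0.86 -0.82] zax [-0.003  0.002 -1.   ]
shift cm [ 0.2  -0.12 -7.57] turn -0.31
```

View pics/sc3.png

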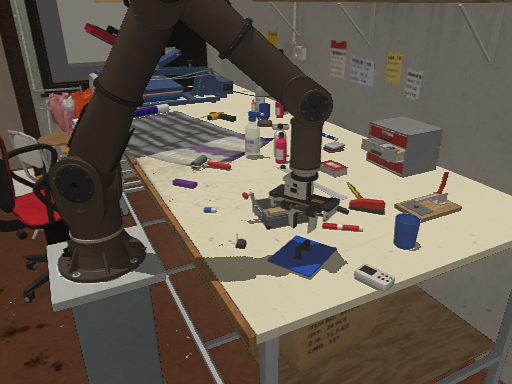

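The gripper hangs over the lid, with the fingers across the black handle near (300,250). I'll descend and grip.

Request:
jog_arm(rows=[[[0.2,-0.1,-3],[0,0,-0.3],0.5],[[0.2,-0.1,-5.5],[0,0,-0.3],0.5],[[0.2,-0.1,-6.8],[0,0,-0.3],0.5],[[0.2,-0.1,-7.3],[0,0,-0.3],0.5],[[0.2,-0.1,-7.3],[0,0,-0.3],0.3],[[0.2,-0.1,-7.3],[0,0,-0.3],0.05],[[0.2,-0.1,-7.3],[0,0,-0.3],0.05],[[0.2,-0.1,-7.3],[0,0,-0.3],0.05]], newtons=30)

```text
clock: 14.32
position: [0.5363, -0.2759, -0.0082]
ee_rot: [3.044, 0.775, 0.001]
force: [0.1, -0.7, 3.6]
width: 0.172
gripper_force: 30.0
```

```bash
python3 s.py
```

```text
t 14.32 p [ 0.5363 -0.2759 -0.0082] yaw -61.42 F [ 0.1 -0.7  3.6] w 0.172 g 30.0 j [ 0.53  0.64 -0.21  1.81  0.19  0.72 -0.86] zax [ 0.001 -0.001 -1.   ]
```

Request:
jog_arm(rows=[[[0,0,0.7],[0,0,0],0.05],[[0,0,2.2],[0,0,0],0.05],[[0,0,4.5],[0,0,0],0.05],[[0,0,7.5],[0,0,0],0.05],[[0.5,1,10.5],[0,0,-2],0.05],[[1.2,3.5,13],[0,0,-6],0.05],[[2.2,7,14],[0,0,-11],0.05],[[3.3,10.5,14],[0,0,-16],0.05]])

```text
clock: 15.32
position: [0.5698, -0.1698, 0.1335]
ee_rot: [3.122, 0.339, 0.004]
force: [0.4, -1.1, -1.0]
width: 0.172
gripper_force: 30.0
```

Request:
jog_arm(rows=[[[1.1,3.5,0],[0,0,-5],0.05],[[2.2,7.2,0],[0,0,-10],0.05],[[3.2,10.7,0],[0,0,-14],0.05],[[4.1,13.7,0],[0,0,-17.5],0.05],[[4.6,15.3,0],[0,0,-19.3],0.05],[[4.6,15.7,0],[0,0,-19.6],0.05],[[4.6,15.7,0],[0,0,-19.6],0.05],[[4.6,15.7,0],[0,0,-19.6],0.05]])

```text
clock: 16.32
position: [0.6146, -0.015, 0.1315]
ee_rot: [3.135, -0.194, 0.0]
force: [0.2, 0.0, -1.4]
width: 0.172
gripper_force: 30.0
```

```bash
python3 s.py 0.616 -0.014 0.0298 -97.1; python3 - <<'E'
from h import *
W=np.nanmedian([grab("scene")[1] for _ in range(4)],0); d=arm.get_image("scene"); i=d["img"]
h=cv2.cvtColor(i,cv2.COLOR_RGB2HSV).astype(int); m=(h[...,0]>100)&(h[...,0]<130)&(h[...,1]>130)&(abs(W[...,0]-.616)<.13)&(abs(W[...,1]+.014)<.13)&(W[...,2]>.08)
p=W[m]; A=np.c_[p[:,:2]-[.615,-.014],np.ones(len(p))]
q=p[:,2]; print(len(p),np.linalg.lstsq(A,q,rcond=None)[0].round(4),np.percentile(q,[2,50,98]).round(4))
save(cv2.resize(i[90:260,190:390],None,fx=3.5,fy=3.5,interpolation=cv2.INTER_CUBIC),"sc4.png")
E
```

```text
t 16.32 p [ 0.6146 -0.015   0.1315] yaw -97.08 F [ 0.2  0.  -1.4] w 0.172 g 30.0 j [ 0.03  0.48 -0.14  1.66  0.08  1.   -1.82] zax [-0.    -0.001 -1.   ]
shift cm [  0.14   0.1  -10.17] turn -0.02
670 [0.0044 0.0163 0.1541] [0.1477 0.1541 0.1556]<stdin>:2: RuntimeWarning: All-NaN slice encountered
```

View pics/sc4.png

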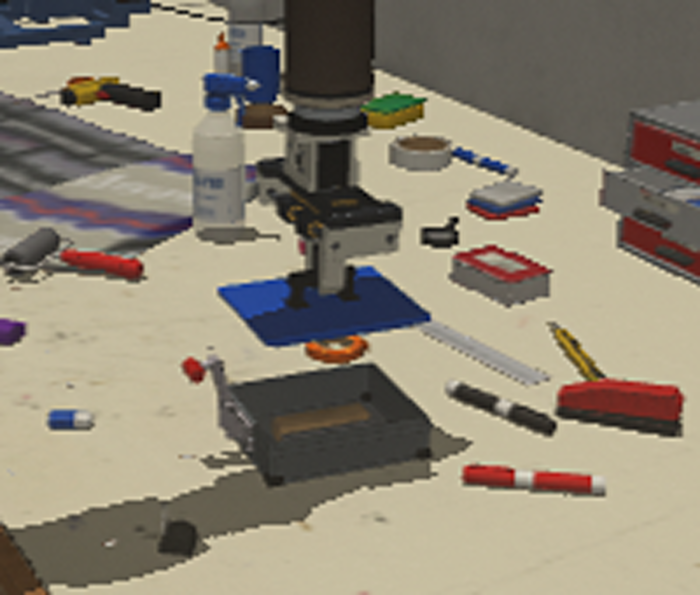

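The lid hangs level at crop (325,305) over the case, and the squeegee lies flat inside at (320,418). I'll lower the lid.

Request:
jog_arm(rows=[[[0.1,0.1,-1.5],[0,0,0],0.05],[[0.1,0.1,-4],[0,0,0],0.05],[[0.1,0.1,-6.5],[0,0,0],0.05],[[0.1,0.1,-8],[0,0,0],0.05],[[0.1,0.1,-8.8],[0,0,0],0.05],[[0.1,0.1,-9.2],[0,0,0],0.05],[[0.1,0.1,-9.4],[0,0,0],0.05],[[0.1,0.1,-9.5],[0,0,0],0.05]])

```text
clock: 17.58
position: [0.6163, -0.0126, 0.0367]
ee_rot: [-3.136, 0.192, -0.002]
force: [0.3, 0.2, -1.0]
width: 0.17
gripper_force: 30.0
```

```bash
python3 s.py 0.616 -0.014 0.0298 -97.1
```

```text
t 17.57 p [ 0.6163 -0.0126  0.0367] yaw -97.01 F [ 0.3  0.2 -1. ] w 0.17 g 30.0 j [ 0.02  0.59 -0.13  1.75  0.1   0.81 -1.85] zax [ 0.001 -0.    -1.   ]
shift cm [-0.03 -0.14 -0.69] turn -0.09
```

Request:
jog_arm(rows=[[[0,-0.1,-0.2],[0,0,0],0.05],[[0,-0.1,-0.4],[0,0,0],0.05],[[0,-0.1,-0.55],[0,0,0],0.05],[[0,-0.1,-0.7],[0,0,0],0.05],[[0,-0.1,-0.75],[0,0,0],0.05],[[0,-0.1,-0.75],[0,0,0],0.05]])

```text
clock: 18.32
position: [0.6158, -0.0136, 0.0298]
ee_rot: [3.136, -0.192, 0.001]
force: [-4.3, -0.7, 10.5]
width: 0.172
gripper_force: 30.0
```

```bash
python3 s.py
```

```text
t 18.32 p [ 0.6158 -0.0136  0.0298] yaw -97.01 F [-4.3 -0.7 10.5] w 0.172 g 30.0 j [ 0.02  0.59 -0.13  1.75  0.1   0.8  -1.85] zax [ 0. -0. -1.]
```

The lid seated at exactly the predicted height with about 10 N of contact. I'll release it and rise.

Request:
jog_arm(rows=[[[0,0,0.05],[0,0,0],0.45],[[0,0,0.05],[0,0,0],0.45],[[0,0,0.05],[0,0,0],0.45],[[0,0,2],[0,0,0],0.5],[[0,0,7],[0,0,0],0.5],[[0,0,12],[0,0,0],0.5],[[6,-12,15],[0,0,0],0.5],[[10,-16,15],[0,0,0],0.5]], newtons=10)

```text
clock: 19.32
position: [0.6795, -0.1201, 0.1724]
ee_rot: [3.136, -0.19, 0.004]
force: [0.7, 0.5, 0.0]
width: 0.5
gripper_force: 0.0
```

```bash
python3 s.py; python3 - <<'E'
from h import *
fr=[grab("top") for _ in range(6)]; W=np.nanmedian([f[1] for f in fr],0); i=fr[0][0]; Z=W[...,2]
ws=np.nanmedian([grab("scene")[1] for _ in range(6)],0); js=arm.get_image("scene")["img"]
for n,im,w in(("top",i,W),("scene",js,ws)):
    h=cv2.cvtColor(im,cv2.COLOR_RGB2HSV).astype(int)
    m=(h[...,0]>100)&(h[...,0]<130)&(h[...,1]>110)&(abs(w[...,0]-.616)<.11)&(abs(w[...,1]+.014)<.11)&(w[...,2]>.035)&(w[...,2]<.075)
    p=w[m]; print(n,len(p),"lid plane",np.linalg.lstsq(np.c_[p[:,:2]-[.615,-.014],np.ones(len(p))],p[:,2],rcond=None)[0].round(4))
    r=((h[...,0]<8)|(h[...,0]>170))&(h[...,1]>120)&(abs(w[...,0]-.485)<.04)&(abs(w[...,1])<.04)&(w[...,2]>.08)
    p=w[r]; print(n,"red",len(p),p.min(0).round(4),p.mean(0).round(4),p.max(0).round(4))
save(np.hstack([cv2.resize(i[140:230,235:305],None,fx=5,fy=5),cv2.resize(js[165:255,230:320],None,fx=5,fy=5)]),"lid.png")
E
```

```text
t 19.32 p [ 0.6795 -0.1201  0.1724] yaw -96.92 F [0.7 0.5 0. ] w 0.5 g 0.0 j [ 0.16  0.56 -0.11  1.41  0.06  1.17 -1.64] zax [ 0.003 -0.    -1.   ]
top 1665 lid plane [-0.0005  0.0024  0.0543]
top red 23 [ 0.4747 -0.0088  0.1082] [0.4793 0.002  0.1109] [0.4853 0.012  0.1135]
scene 765 lid plane [0.0021 0.0104 0.0527]
scene red 27 [ 0.4707 -0.0161  0.0968] [ 0.4771 -0.007   0.1053] [0.4825 0.0108 0.1092]<stdin>:3: RuntimeWarning: All-NaN slice encountered
```

View pics/lid.png

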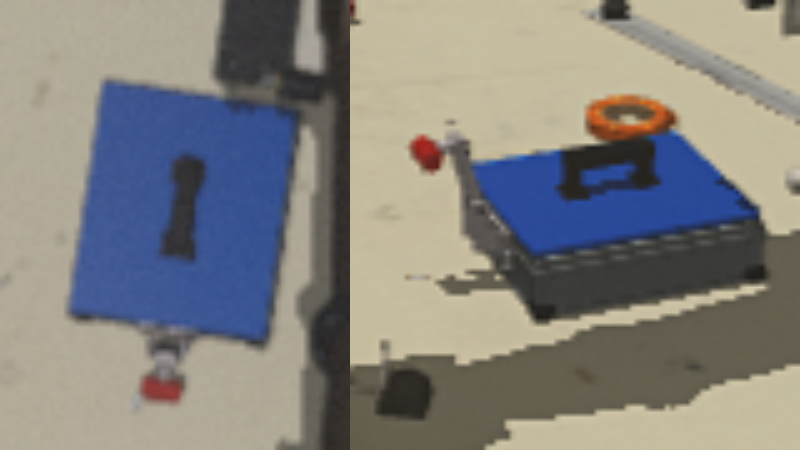

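The lid is seated level (top at 54 mm). The grip centre is at about (0.479, 0.002, 0.104), with the clamp at about 1.8 rad, as the model predicts. Next I'll compute the clamp arc.

```bash
python3 s.py 0.4795 0.0025 0.125 -97.1; python3 - <<'E'
import numpy as np
c,s=.9923,-.1236
P=lambda t:np.array([c*.0546*np.cos(.4145+t),s*.0546*np.cos(.4145+t),.0546*np.sin(.4145+t)])*100
for t in np.r_[1.8,np.arange(1.65,-.01,-.15),-.05]: print(round(t,2),(P(t)-P(1.8)).round(2), (P(t)/100+[.5128,-.0012,.06-.051]).round(4))
E
```

```text
t 19.98 p [ 0.6782 -0.1186  0.1705] yaw -96.96 F [ 0.4 -0.2  0.5] w 0.503 g 0.0 j [ 0.16  0.56 -0.11  1.42  0.06  1.17 -1.65] zax [ 0.  0. -1.]
shift cm [-19.87  12.11  -4.55] turn -0.14
1.8 [0. 0. 0.] [0.4803 0.0029 0.0527]
1.65 [ 0.68 -0.09  0.44] [0.4871 0.002  0.0571]
1.5 [ 1.43 -0.18  0.77] [0.4945 0.0011 0.0604]
1.35 [ 2.21 -0.28  0.99] [5.024e-01 1.000e-04 6.260e-02]
1.2 [ 3.01 -0.38  1.09] [ 0.5104 -0.0009  0.0635]
1.05 [ 3.83 -0.48  1.06] [ 0.5185 -0.0019  0.0633]
0.9 [ 4.63 -0.58  0.91] [ 0.5265 -0.0029  0.0618]
0.75 [ 5.39 -0.67  0.65] [ 0.5342 -0.0039  0.0592]
0.6 [ 6.11 -0.76  0.27] [ 0.5414 -0.0048  0.0554]
0.45 [ 6.77 -0.84 -0.21] [ 0.548  -0.0056  0.0505]
0.3 [ 7.34 -0.91 -0.79] [ 0.5537 -0.0063  0.0448]
0.15 [ 7.83 -0.98 -1.45] [ 0.5586 -0.0069  0.0382]
0.0 [ 8.21 -1.02 -2.17] [ 0.5624 -0.0074  0.031 ]
-0.05 [ 8.31 -1.04 -2.42] [ 0.5634 -0.0075  0.0285]
```

Request:
jog_arm(rows=[[[-5,3,0],[0,0,0],0.55],[[-10,6,0],[0,0,0],0.55],[[-15,9,0],[0,0,0],0.55],[[-19.9,12.1,0],[0,0,0],0.55],[[-19.9,12.1,-3],[0,0,0],0.55],[[-19.9,12.1,-5],[0,0,0],0.55],[[-19.9,12.1,-6],[0,0,0],0.55],[[-19.9,12.1,-6],[0,0,0],0.55]])

```text
clock: 20.98
position: [0.4791, 0.0018, 0.11]
ee_rot: [3.136, -0.192, -0.001]
force: [-0.1, 1.3, -0.4]
width: 0.548
gripper_force: 0.0
```

```bash
python3 s.py 0.4795 0.0025 0.0525 -97.1
```

```text
t 20.98 p [0.4791 0.0018 0.11  ] yaw -97.01 F [-0.1  1.3 -0.4] w 0.548 g 0.0 j [ 0.03  0.31 -0.18  2.01  0.07  0.83 -1.88] zax [-0.001 -0.    -1.   ]
shift cm [ 0.04  0.07 -5.75] turn -0.09
```

Request:
jog_arm(rows=[[[0.05,0.05,-2],[0,0,0],0.55],[[0.05,0.05,-4],[0,0,0],0.55],[[0.05,0.05,-5.3],[0,0,0],0.55],[[0.05,0.05,-5.7],[0,0,0],0.5],[[0.05,0.05,-5.7],[0,0,0],0.3],[[0.05,0.05,-5.7],[0,0,0],0.15],[[0.05,0.05,-5.7],[0,0,0],0.15],[[0.05,0.05,-5.7],[0,0,0],0.15]], newtons=12)

```text
clock: 21.98
position: [0.4799, 0.0006, 0.0538]
ee_rot: [3.134, -0.194, 0.001]
force: [-0.7, -4.7, 1.5]
width: 0.306
gripper_force: 12.0
```

```bash
python3 s.py
```

```text
t 21.98 p [0.4799 0.0006 0.0538] yaw -97.09 F [-0.7 -4.7  1.5] w 0.306 g 12.0 j [ 0.02  0.39 -0.17  2.07  0.1   0.69 -1.91] zax [ 0.    -0.002 -1.   ]
```

Pinched at 28 mm. Following the arc.

Request:
jog_arm(rows=[[[0.35,-0.1,0.25],[0,0,0],0.15],[[0.7,-0.2,0.45],[0,0,0],0.15],[[1.05,-0.25,0.6],[0,0,0],0.15],[[1.4,-0.3,0.8],[0,0,0],0.15],[[2.2,-0.4,1.0],[0,0,0],0.15],[[3.0,-0.5,1.1],[0,0,0],0.15],[[3.8,-0.6,1.05],[0,0,0],0.15],[[3.8,-0.6,1.05],[0,0,0],0.15]])

```text
clock: 22.98
position: [0.5192, -0.0043, 0.0644]
ee_rot: [3.135, -0.193, 0.003]
force: [0.1, -5.0, 4.3]
width: 0.303
gripper_force: 12.0
```

```bash
python3 s.py
```

```text
t 22.98 p [ 0.5192 -0.0043  0.0644] yaw -97.05 F [ 0.1 -5.   4.3] w 0.303 g 12.0 j [ 0.03  0.42 -0.16  1.97  0.1   0.76 -1.88] zax [ 0.002 -0.001 -1.   ]
```

Request:
jog_arm(rows=[[[0.8,-0.2,-0.15],[0,0,0],0.15],[[1.55,-0.3,-0.4],[0,0,0],0.15],[[2.3,-0.4,-0.8],[0,0,0],0.15],[[2.95,-0.45,-1.25],[0,0,0],0.15],[[3.5,-0.55,-1.85],[0,0,0],0.15],[[4.0,-0.6,-2.5],[0,0,0],0.15],[[4.35,-0.65,-3.1],[0,0,0],0.15],[[4.4,-0.65,-3.25],[0,0,0],0.15]])

```text
clock: 23.98
position: [0.5649, -0.0101, 0.0324]
ee_rot: [-3.135, 0.192, -0.008]
force: [3.4, -3.6, 5.2]
width: 0.305
gripper_force: 12.0
```

```bash
python3 s.py
```

```text
t 23.98 p [ 0.5649 -0.0101  0.0324] yaw -97.02 F [ 3.4 -3.6  5.2] w 0.305 g 12.0 j [ 0.03  0.52 -0.15  1.89  0.11  0.73 -1.87] zax [ 0.005  0.    -1.   ]
```

Request:
jog_arm(rows=[[[0,0,-0.15],[0,0,0],0.15],[[0,0,-0.3],[0,0,0],0.15],[[0,0,-0.3],[0,0,0],0.15],[[0,0,-0.3],[0,0,0],0.15]])

```text
clock: 24.48
position: [0.5659, -0.0102, 0.03]
ee_rot: [-3.135, 0.193, -0.012]
force: [6.5, -3.8, 3.4]
width: 0.303
gripper_force: 12.0
```

```bash
python3 s.py
```

```text
t 24.48 p [ 0.5659 -0.0102  0.03  ] yaw -97.03 F [ 6.5 -3.8  3.4] w 0.303 g 12.0 j [ 0.03  0.53 -0.15  1.89  0.11  0.73 -1.87] zax [ 0.008  0.    -1.   ]
```

Request:
jog_arm(rows=[[[0,0,0],[0,0,0],0.5],[[0,0,0],[0,0,0],0.5],[[0,0,1],[0,0,0],0.5],[[0,0,5],[0,0,0],0.5],[[0,0,9],[0,0,0],0.1],[[0,0,9],[0,0,0],0],[[0,0,9],[0,0,0],0]])

```text
clock: 25.35
position: [0.5615, -0.0101, 0.1183]
ee_rot: [3.136, -0.192, -0.0]
force: [0.2, 0.5, 0.6]
width: 0.221
gripper_force: 0.0
```

```bash
cat > c.py <<'E'
from h import *
ws=np.nanmedian([grab("scene")[1] for _ in range(6)],0); d=arm.get_image("scene"); im=d["img"]; h=cv2.cvtColor(im,cv2.COLOR_RGB2HSV).astype(int)
r=((h[...,0]<8)|(h[...,0]>170))&(h[...,1]>120)&(abs(ws[...,0]-.55)<.07)&(abs(ws[...,1])<.05)&(ws[...,2]>.05)&(ws[...,2]<.13)
p=ws[r]; print("red",len(p),p.min(0).round(4),p.mean(0).round(4),p.max(0).round(4))
E
python3 c.py; python3 s.py 0.562 -0.008 0.0565 -97
```

```text
red 28 [ 0.5527 -0.0265  0.0803] [ 0.5584 -0.0172  0.0887] [ 0.5642 -0.0011  0.0938]
t 25.7 p [ 0.5614 -0.0102  0.1177] yaw -97.01 F [-1.   0.5 -0.4] w 0.003 g 0.0 j [ 0.04  0.42 -0.16  1.81  0.08  0.92 -1.85] zax [-0.001 -0.    -1.   ]
shift cm [ 0.06  0.22 -6.12] turn 0.01c.py:2: RuntimeWarning: All-NaN slice encountered
  ws=np.nanmedian([grab("scene")[1] for _ in range(6)],0); d=arm.get_image("scene"); im=d["img"]; h=cv2.cvtColor(im,cv2.COLOR_RGB2HSV).astype(int)
```

The grip still looks a few mm high, so I'll press it down with closed fingertips, watching the force.

Request:
jog_arm(rows=[[[0,0.2,-3],[0,0,0],0],[[0,0.2,-5],[0,0,0],0],[[0,0.2,-5.5],[0,0,0],0],[[0,0.2,-5.8],[0,0,0],0],[[0,0.2,-6.0],[0,0,0],0],[[0,0.2,-6.2],[0,0,0],0],[[0,0.2,-6.2],[0,0,0],0]])

```text
clock: 26.58
position: [0.5623, -0.0082, 0.0567]
ee_rot: [-3.136, 0.192, -0.001]
force: [0.7, -0.6, 1.8]
width: 0.006
gripper_force: 0.7
```

```bash
python3 s.py
```

```text
t 26.57 p [ 0.5623 -0.0082  0.0567] yaw -97.01 F [ 0.7 -0.6  1.8] w 0.006 g 0.7 j [ 0.03  0.49 -0.15  1.87  0.1   0.79 -1.87] zax [ 0.001  0.    -1.   ]
```

Request:
jog_arm(rows=[[[0,0,-0.1],[0,0,0],0],[[0,0,-0.2],[0,0,0],0],[[0,0,-0.3],[0,0,0],0],[[0,0,-0.3],[0,0,0],0]])

```text
clock: 27.08
position: [0.5626, -0.0082, 0.0555]
ee_rot: [3.136, -0.192, 0.003]
force: [-6.2, -0.2, 24.0]
width: 0.004
gripper_force: 12.0
```

```bash
python3 s.py
```

```text
t 27.07 p [ 0.5626 -0.0082  0.0555] yaw -97.02 F [-6.2 -0.2 24. ] w 0.004 g 12.0 j [ 0.03  0.49 -0.15  1.87  0.1   0.78 -1.87] zax [ 0.002 -0.    -1.   ]
```

A hard stop at exactly the predicted height (24 N), so the clamp is right down. I'll retreat and check.

Request:
jog_arm(rows=[[[0,0,0.5],[0,0,0],0],[[0,0,3],[0,0,0],0],[[0,0,8],[0,0,0],0],[[-3,-5,13],[0,0,0],0],[[-5,-11,15],[0,0,0],0],[[-7,-17,15],[0,0,0],0],[[-7,-20,15],[0,0,0],0],[[-7,-20,15],[0,0,0],0]])

```text
clock: 28.08
position: [0.49, -0.2126, 0.2032]
ee_rot: [3.133, -0.203, -0.002]
force: [0.5, 0.8, 0.4]
width: 0.001
gripper_force: 0.0
```

```bash
python3 c.py 2>/dev/null; python3 s.py; python3 - <<'E'
from h import *
a=arm.get_image("top")["img"]; b=arm.get_image("scene")["img"]
save(np.hstack([cv2.resize(a[120:260,190:345],None,fx=2.6,fy=2.6),cv2.resize(b[140:280,190:345],None,fx=2.55,fy=2.6)]),"fin.png")
E
```

```text
red 29 [ 0.5541 -0.0263  0.0756] [ 0.5607 -0.018   0.0842] [0.5691 0.0018 0.0894]
t 28.43 p [ 0.4921 -0.2068  0.2032] yaw -96.88 F [ 0.4 -0.6 -1. ] w 0.006 g 0.0 j [ 0.37  0.28 -0.09  1.77  0.03  1.09 -1.42] zax [-0.  0. -1.]
```

View pics/fin.png

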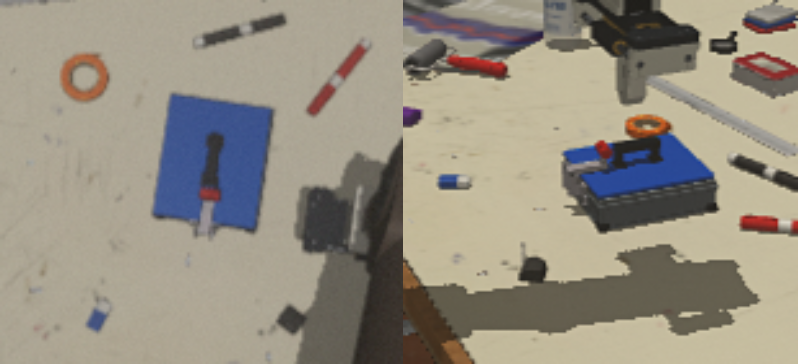

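The lid sits on the case at left crop (213,165). The clamp is folded flat over it, with the grip at (208,194) and z now at 0.083. The tape, eraser, clip and marker are unmoved, so I'm handing in.

```bash
python3 -c "
from cell import arm
print(arm.sign_off())"
```

```text
the job is handed in; nothing more can be done
None
```

The squeegee lies flat in the case, the lid is fully down on the rim and the clamp is pressed to its stop; the job was handed in at about 28.5 s, and nothing else in view had moved.

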